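# Complete the jigsaw drinks caddy

### The job

Fit both loose cup modules into the two empty places of the wooden tray so that their jigsaw edges interlock and each sits fully home, flat on the tray floor, then let go. Either module may go in either place, but a hidden key lets each go down only one way round: if one stays proud, lift it, give it half a turn and try again. Do not disturb the mug, the bottle or the biscuit box.

Things in the scene. Friction and masses are not known exactly. Their poses are not given: they have to be found in the camera images.
- module_green_center (a point): Loose module, green base, sachets in a white cup; this is its centre, 40 mm above its underside. Jigsaw base 14 mm thick, 78 (x) x 84 mm (y), 106 mm over the tabs at its two x ends. Cup 36 (x) x 46 mm (y), from 14 to 80 mm above the underside: grip its 46 mm sides. Looks the same after a half turn, but one y side of the underside has a hollow for the tray's key, unseen from above. 150-310 g.
- module_orange_center (a point): Loose module with an orange base and wooden stirrers in a white cup, same sizes as the green one, centre likewise. Both: +x end has a T-shaped tab at y = +22 mm and a matching socket at y = -22 mm; -x end has the tab at y = -22 and the socket at y = +22. Tab 14 mm long, neck 12 and head 24 mm wide.
- cell_near (a point): Middle, on the tray floor (6 mm above the table), of the empty place nearer the robot. x along the tray, away from the robot, y across, z up. A seated module's centre is 40 mm above this point, its x along this x or a half turn from it; about 2 mm of play all round. Resting on the jigsaw edges instead, a module stops 14 mm above the floor.
- cell_far (a point): Middle, on the tray floor, of the empty place farther from the robot, 80 mm from the other; axes and fit as there. In each place a key, 14 (x) x 10 (y) x 8 mm high, stands on the floor 16 mm to the +y or the -y side of this point; the side varies. The wrong way round, a module lined up with the jigsaw stops 8 mm above the floor.
- tray: Fixed dark wooden tray, 206 mm long (x, away from the robot), 104 mm wide (y), grey floor 6 mm and rim 20 mm above the table; at each end a fixed wooden jigsaw edge, level with the rim, that a module interlocks with. Origin: middle of its underside.
- mug: White mug, 76 mm across, 90 mm high, a bystander. Origin: centre of its underside.
- bottle: Amber drink bottle, 56 mm across, 130 mm high, a bystander. Origin: centre of its underside.
- biscuit_box: Cardboard biscuit box, 140 (x) x 70 (y) x 45 mm, a bystander. Origin: centre of its underside.
Things that resemble listed ones, but are neither listed nor needed, are in the scene too. What is shaped like the part that bears module_orange_center but blue or pink is not meant.

How it is judged:
By the outcome, as a careful person would: the job done as asked, in the order asked, and still so for the second after the job is handed in, with the robot touching nothing.
It also fails if it takes over 72 s, if anything falls off the work surface, if the arm or the gripper's body presses on something with over 40 N, if the wrist force passes 120 N, or if a joint passes its speed limit or range.

### The arm

A 6-joint arm with a two-finger parallel gripper is mounted at the origin on the work surface. World frame = base frame: x ahead of the robot, y to its left, z up, the work surface at z = 0. Lengths are in m, angles in rad, forces in N, time in s.
With the tool pointing down it reaches from about 0.15 to 0.775 m from the base axis. Payload 6.1 kg.
Tool frame: the origin (TCP) lies on the centre line of the jaws, within the pads' length; the fingertips stand 25 mm ahead of it and the grasp point (between the pads) lies 6 mm ahead of it (bot.tip_reach is the distance from the TCP to the fingertips, in m); z points along the fingers, y is the direction in which the jaws open and shut (so a half turn about z gives the same grasp; the last joint's range is limited). The gripper opens to 85 mm and grips with 20 to 120 N. Pads are 22 mm wide; open, the fingers measure 114 mm over their backs; the gripper's body (76 mm by 85 mm) begins 54 mm behind the grasp point. The pads swing forward as they close: fully open they stand 13 mm farther back than shut.
Start: joints at [-1.121, 0.126, -0.04, 1.405, 0, 1.571], TCP at [0.228, -0.473, 0.256] pointing down, gripper open.
Joint ranges: [-2.72, 2.72], [-0.95, 1.95], [-1.27, 1.35], [-1.78, 2.02], [-1.46, 1.47], [-3.14, 3.14]. Speed limits (rad/s): [2.39, 2.39, 3.01, 3.14, 3.14, 3.14].

### API

Orientations are given as [roll, pitch, yaw] about the fixed x, y, z axes, in that order (R = Rz(yaw) Ry(pitch) Rx(roll)).
In Python, from cell import bot gives the robot as it stands. Calls block until the motion is done:
- bot.move_to(position, orientation): joint-space move of the TCP to a pose.
- bot.movel(position, rotation=None, vel=0.15, threshold=None): straight line of the TCP; rotation=None keeps the orientation; vel is the mean speed in m/s. With threshold (N) it stops when the force on the tool has changed by that much, and returns True; else False.
- bot.goto_joints(angles): joint-space move.
- bot.command_gripper(opening, newtons=None): finger opening in m; newtons is the grip in N (None keeps the last); returns when the fingers have stopped.
- bot.dwell(seconds).
- bot.solve_ik(position, orientation): joint angles nearest the present ones, or None.
- bot.get_obs(): the state.
- bot.read_camera(name): name is "scene" or "top" or "wrist"; returns a dict with "frame" (420x560x3 uint8, blue, green, red), "range_z" (420x560 float32, m along the optical axis (not along the pixel's ray), 0 where there is no reading), "mtx" (3x3 intrinsics, pixels), "extrinsics" (4x4, takes a point from world to camera coordinates). Camera axes: x right, y down, z forward; pixel columns grow to the right and rows downward; lengths in m; the calibration is good to about 2 mm. A picture is of the moment at which its call begins.
A pose or a line that the arm cannot do raises bot.PlanningError and nothing moves.
- bot.sign_off(): hands the job in, once; it reports no verdict.
Trained networks look in the newest picture that a camera, given by its name, has taken for a name from the list of things; names that differ only in an ending like _2 or _b are one class to them, and where a whole thing is asked for, a point or a joint stands for the part that bears it (a point fixed in the world has none). Each returns a list of dicts, best first, with "p" (0 to 1); they miss things now and then, are a little off and sometimes report something else, mostly with a low value. They report only what shows in the picture. A call takes as long as a camera call. They do not tell look-alikes from the thing itself.
- bot.outline_of(name, camera): "pixels" (420x560 bool, what is visible of it) and "extent" ([left, top, right, bottom] in pixels, round what is visible of it).
The state is a dict: "t": time; "joints": joint angles; "joint_velocities": joint speeds; "effort": joint torques, N m; "position": TCP position; "tool_rot": TCP orientation; "ft_force": force on the tool from outside, world axes, zero at the start; "moment": the same for the moment, N m; "gripper_width": finger opening in m.
Only numpy, scipy, OpenCV 4.12 (cv2) and the standard library are available. Lean on these libraries where they do the work, as an engineer would, in place of code of your own. Each camera call takes 0.05 s, during which the arm holds its last target. There are 200 camera calls.

## Working session

There is one attempt and no reset: what is moved stays moved. The work goes in short steps, each a Python script; the robot and the scene stay as the last script left them, time stands still between calls to the robot, and variables do not carry over. Pictures are saved under pics/ and viewed, about 8 in all and at most 12, crops included, and the job is handed in when it is done.

```bash
ls; mkdir -p pics
python3 - <<'E'
from cell import bot
import cv2,numpy as np
ims=[]
for c in("top","scene"):
    d=bot.read_camera(c); cv2.imwrite(f"pics/{c}0.png",d["frame"]); np.savez(f"{c}0.npz",**d)
    print(c,d["mtx"].tolist(),np.round(d["extrinsics"],3).tolist())
    for n in("module_green_center","module_orange_center","tray","mug","bottle","biscuit_box"):
        print(n,[(round(o["p"],2),[int(v) for v in o["extent"]]) for o in bot.outline_of(n,c)])
print(bot.get_obs())
E
```

```text
pics
top [[433.6947907667812, 0.0, 280.2642196859491], [0.0, 433.6947907667812, 218.03954253884007], [0.0, 0.0, 1.0]] [[-0.0, -1.0, -0.006, -0.002], [-0.996, 0.001, -0.087, 0.562], [0.087, 0.005, -0.996, 1.081], [0.0, 0.0, 0.0, 1.0]]
module_green_center [(0.92, [301, 194, 340, 239])]
module_orange_center [(0.96, [311, 265, 348, 305]), (0.7, [436, 236, 481, 283]), (0.48, [180, 166, 227, 251])]
tray [(0.67, [181, 164, 224, 249])]
mug [(0.69, [304, 123, 345, 164])]
bottle [(0.65, [370, 276, 397, 303])]
biscuit_box [(0.79, [105, 220, 145, 280])]
scene [[505.84226811048916, 0.0, 282.71133845731373], [0.0, 505.84226811048916, 209.13284204673263], [0.0, 0.0, 1.0]] [[-0.239, 0.971, -0.013, 0.157], [0.767, 0.181, -0.615, -0.377], [-0.595, -0.156, -0.788, 1.943], [0.0, 0.0, 0.0, 1.0]]
module_green_center [(0.78, [239, 201, 273, 236])]
module_orange_center [(0.93, [170, 188, 206, 223]), (0.88, [149, 160, 183, 189]), (0.56, [251, 159, 277, 188])]
tray [(0.63, [320, 215, 374, 281])]
mug [(0.73, [220, 240, 257, 276])]
bottle [(0.93, [218, 145, 237, 175])]
biscuit_box [(0.8, [399, 202, 432, 248])]
{'t': 0.7, 'joints': array([-1.12100409e+00,  1.25794194e-01, -3.96180707e-02,  1.40541819e+00,
       -4.99556331e-06,  1.57079261e+00]), 'joint_velocities': array([ 0.00077242, -0.00079741, -0.00049946, -0.00078866,  0.00028536,
       -0.00203295]), 'effort': array([ 1.24984239e-03, -4.35553944e+01,  3.53023875e+01,  7.43068322e-04,
        1.89981756e-04, -2.57739089e-06]), 'position': array([ 0.22824371, -0.47275427,  0.25628929]), 'tool_rot': array([-3.14155852e+00,  4.99543661e-06,  4.49795945e-01]), 'ft_force': array([-0.7296245 ,  0.78813881, -0.35434561]), 'moment': array([-0.02354195,  0.02113708, -0.0158889 ]), 'gripper_width': 0.08558449066515715}
```

View pics/top0.png

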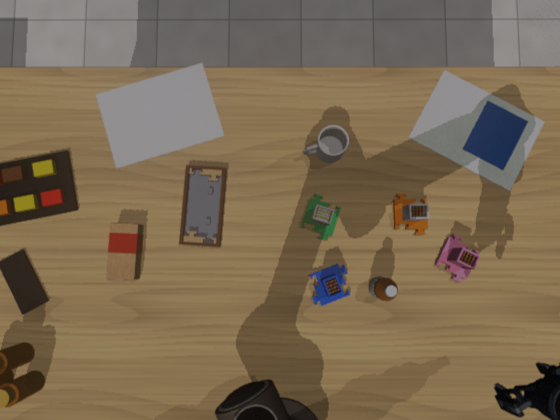

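View pics/scene0.png

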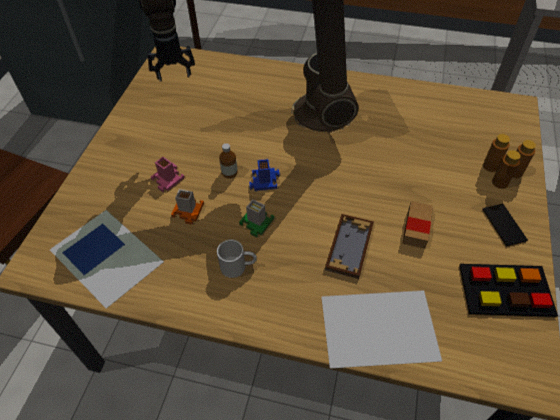

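The top view shows the empty tray at about (204,207), green at (322,217), orange at (411,214); blue and pink are decoys. Next, close wrist views.

```bash
cat > h.py <<'E'
import numpy as np,cv2
from math import pi
def cloud(d):
    z=d["range_z"];K=d["mtx"];v,u=np.indices(z.shape)
    p=np.stack([(u-K[0,2])/K[0,0]*z,(v-K[1,2])/K[1,1]*z,z],-1)
    E=d["extrinsics"];return (p-E[:3,3])@E[:3,:3]
def down(y): return [pi,0,y]
E
python3 - <<'E'
from cell import bot
from h import *
d=np.load("top0.npz");P=cloud(d)
for n,u,v in(("tray",204,207),("green",322,214),("orange",416,212),("table",250,300)):
    print(n,np.round(P[v,u],3))
W=bot.read_camera("wrist")
T=np.linalg.inv(W["extrinsics"]);print("cam pos",T[:3,3],"fwd",T[:3,2],"right",T[:3,0],W["mtx"][0])
o=bot.get_obs()
def look(n,xy,yaw,z=0.30):
    bot.move_to([xy[0]-.0,xy[1],z],down(yaw)); d=bot.read_camera("wrist")
    np.savez(f"w_{n}.npz",**d); return d["frame"]
ims=[]
for n,p in(("orange",P[212,416]),("green",P[214,322]),("tray",P[207,204])):
    ims.append(look(n,p[:2],0.0)); print(bot.get_obs()["t"])
cv2.imwrite("pics/w1.png",np.hstack([cv2.resize(i,(400,300)) for i in ims[:2]])); cv2.imwrite("pics/w2.png",ims[2])
E
```

```text
tray [0.592 0.196 0.006]
green [ 0.568 -0.105  0.071]
orange [ 0.572 -0.332  0.076]
table [ 0.353  0.075 -0.001]
cam pos [ 0.28915944 -0.44436255  0.37266425] fwd [-0.24042979 -0.11583084 -0.96373063] right [ 4.34872458e-01 -9.00492019e-01 -2.61009751e-04] [312.45916508   0.         276.53792608]
2.2
3.1583
7.9583
```

View pics/w1.png

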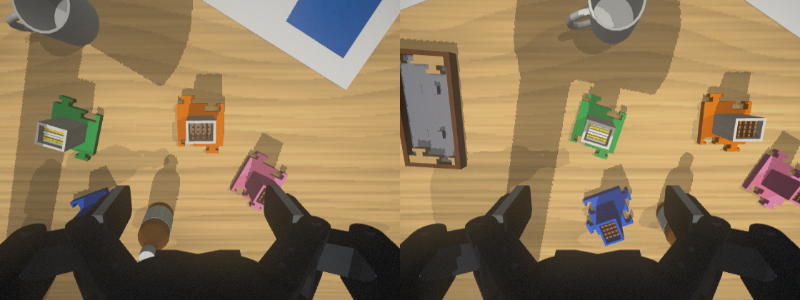

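View pics/w2.png

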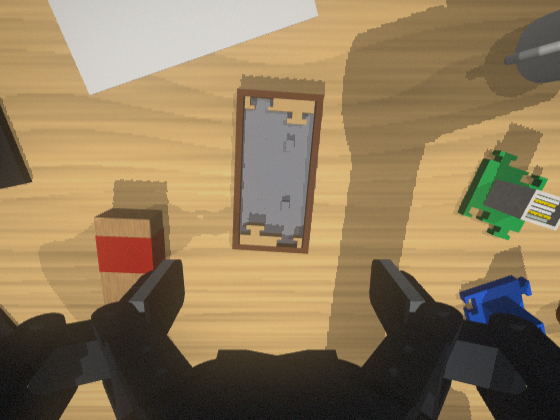

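Wrist crops: orange lies almost square to the world, green is turned about 20° clockwise. In the tray picture both keys, at (288,141) and (284,201), are on the -y (right) side. Next I fit poses by projecting the known shapes.

```bash
cat >> h.py <<'E'
from scipy.optimize import minimize
def foot():
    e=[(39,-42),(39,-34),(25+7,-34),(32,-34)]
    def end():  # +x end from y=-42 to 42: socket at -22, tab at +22
        T=lambda y,s:[(39,y-6),(39+s*7,y-6),(39+s*7,y-12),(39+s*14,y-12),(39+s*14,y+12),(39+s*7,y+12),(39+s*7,y+6),(39,y+6)]
        return [(39,-42)]+T(-22,-1)+T(22,1)+[(39,42)]
    a=np.array(end(),float); return np.vstack([a,-a])/1000
F=foot(); CUP=np.array([(18,23),(18,-23),(-18,-23),(-18,23)])/1000
def proj(d,p):
    E=d["extrinsics"];c=p@E[:3,:3].T+E[:3,3];c=c@d["mtx"].T;return c[:,:2]/c[:,2:]
def place(q,s,z):
    c,sn=np.cos(s[2]),np.sin(s[2]);xy=q@np.array([[c,sn],[-sn,c]])+s[:2]
    return np.c_[xy,np.full(len(q),z)]
def render(d,s,z0=0):
    S=4;m=np.zeros((420*S,560*S),np.float32)
    I=lambda p:np.round((proj(d,p)+.5)*S-.5).astype(np.int32)
    for z in np.linspace(z0,z0+.014,6): cv2.fillPoly(m,[I(place(F,s,z))],1)
    h=cv2.convexHull(np.vstack([I(place(CUP,s,z0+.014)),I(place(CUP,s,z0+.08))]))
    cv2.fillPoly(m,[h],0)
    return cv2.resize(m,(560,420),interpolation=cv2.INTER_AREA)
HUE={"green":(45,85),"orange":(5,16)}
def cmask(d,name,xy,r=.075):
    hsv=cv2.cvtColor(d["frame"],cv2.COLOR_BGR2HSV);P=cloud(d)
    lo,hi=HUE[name];m=(hsv[...,0]>=lo)&(hsv[...,0]<=hi)&(hsv[...,1]>(195 if name=="orange" else 120))
    m&=np.hypot(P[...,0]-xy[0],P[...,1]-xy[1])<r
    return m.astype(np.float32)
def fitmod(d,name,s0,z0=0):
    m=cmask(d,name,s0[:2]);k=np.array([.01,.01,.1])
    def cost(q):
        r=render(d,s0+q*k,z0);return 1-np.minimum(r,m).sum()/np.maximum(r,m).sum()
    best=min((minimize(cost,[0,0,a],method="Nelder-Mead",options=dict(initial_simplex=np.array([[0,0,a],[1,0,a],[0,1,a],[0,0,a+1]],float),xatol=.01,fatol=1e-5)) for a in(-3,-1.5,0,1.5,3)),key=lambda r:r.fun)
    return s0+best.x*k,1-best.fun,m
E
python3 - <<'E'
from h import *
P0=cloud(np.load("top0.npz"))
ov=[]
for n,xy,a in(("orange",(.572,-.332),0.),("green",(.568,-.105),-.35)):
    for f in(f"w_{n}.npz","top0.npz"):
        d=np.load(f);s,iou,m=fitmod(d,n,np.array([*xy,a])); print(n,f,np.round(s,4),round(iou,3),m.sum())
        if f[0]=="w":
            P=cloud(d);k=(np.hypot(P[...,0]-s[0],P[...,1]-s[1])<.05)&(P[...,2]>.074);r=cv2.minAreaRect(P[k][:,:2].astype(np.float32)*1000)
            print(" rim",r,P[k][:,2].max())
            im=d["frame"].copy();r=(render(d,s)>.5).astype(np.uint8);c,_=cv2.findContours(r,0,1);cv2.drawContours(im,c,-1,(255,0,255),1)
            u,v=proj(d,np.array([[*s[:2],.02]]))[0].astype(int);ov.append(cv2.resize(im[max(v-65,0):v+65,u-65:u+65],(400,400)))
for f in("w_tray.npz","top0.npz"):
    P=cloud(np.load(f));k=(abs(P[...,0]-.59)<.14)&(abs(P[...,1]-.195)<.09)&(abs(P[...,2]-.02)<.005)
    r=cv2.minAreaRect(P[k][:,:2].astype(np.float32)*1000);print("tray",f,r,np.median(P[k][:,2]))
cv2.imwrite("pics/fit.png",np.hstack(ov))
E
```

```text
orange w_orange.npz [ 0.5745 -0.3387  0.0007] 0.749 1828.0
 rim ((575.2886962890625, -338.8251037597656), (35.9874153137207, 99.67176818847656), 0.2899106740951538) 0.3760582336724584
orange top0.npz [ 0.5751 -0.3382  0.0183] 0.704 479.0
green w_green.npz [ 0.5674 -0.1071 -0.2983] 0.516 1251.0
 rim ((569.0796508789062, -107.3628158569336), (99.77950286865234, 45.35829544067383), 80.51566314697266) 0.37651391394011025
green top0.npz [ 0.566  -0.1047 -0.2063] 0.204 141.0
tray w_tray.npz ((595.3529052734375, 197.3945770263672), (104.14981079101562, 206.56849670410156), 86.1561050415039) 0.01863301499204041
tray top0.npz ((594.7102661132812, 197.53839111328125), (105.39939880371094, 206.49151611328125), 86.08204650878906) 0.019786740189698435
```

View pics/fit.png

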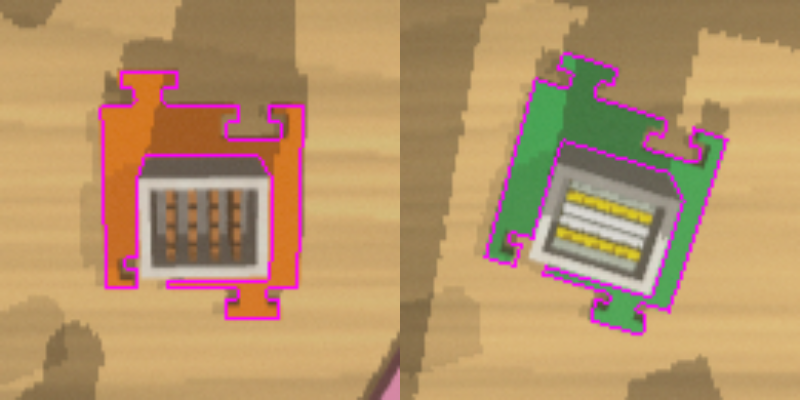

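Both fits follow the module outlines closely, and the tray size measures 206.6 x 104.1 mm as specified. I'll place green in the far cell first, feeling for the seat.

```bash
cat >> h.py <<'E'
from cell import bot
TR=np.array([.5953,.1974]);TY=-np.deg2rad(3.84)
def cell(sgn,off=(0,0)):
    q=np.array([sgn*.040+off[0],off[1]]);c,s=np.cos(TY),np.sin(TY)
    return TR+np.array([c*q[0]-s*q[1],s*q[0]+c*q[1]])
ZG=.064   # TCP height at grasp, underside on table
def st(l=""):
    o=bot.get_obs();print(l,"t%.1f"%o["t"],np.round(o["position"],4),"yaw %.3f"%o["tool_rot"][2],"F",np.round(o["ft_force"],1),"w %.4f"%o["gripper_width"],"j6 %.2f"%o["joints"][5]);return o
def pick(s):
    bot.move_to([s[0],s[1],.15],down(s[2]));st("above")
    bot.movel([s[0],s[1],ZG],vel=.15);bot.command_gripper(.03,50);st("grip")
    bot.movel([s[0],s[1],.17],vel=.2);st("lift")
def insert(xy,yaw,hi=.024,thr=8,first=True):
    if first:
        bot.move_to([*xy,.15],down(yaw))
        bot.movel([*xy,ZG+.006+hi],vel=.15);st("pre")
    h=bot.movel([*xy,ZG+.0055],vel=.03,threshold=thr);o=st("down")
    z=o["position"][2]-ZG-.006;print("hit",h,"underside above floor %.1f mm"%(z*1e3));return z
E
python3 - <<'E'
from h import *
pick((.5674,-.1071,-.298))
z=insert(cell(1),TY)
E
```

```text
above t9.2 [ 0.5682 -0.1064  0.1508] yaw -0.297 F [0.5 0.2 0.7] w 0.0856 j6 -3.03
grip t10.4 [ 0.5681 -0.1073  0.0651] yaw -0.298 F [-0.5 -0.8  5.7] w 0.0455 j6 -3.03
lift t11.1 [ 0.5668 -0.107   0.1686] yaw -0.298 F [-0.7 -0.8 -2.2] w 0.0454 j6 -3.03
pre t12.8 [0.6354 0.1937 0.0945] yaw -0.068 F [-0.1  0.4 -2.6] w 0.0457 j6 -2.78
down t13.4 [0.6353 0.195  0.079 ] yaw -0.067 F [-0.2  1.5  3.7] w 0.0454 j6 -2.78
hit True underside above floor 9.0 mm
```

Green stopped about 8 mm up (allowing for the 1 mm grip height offset), which is the key. It's the wrong way round, so I lift it and give it half a turn.

Run:
```python
from h import *
bot.movel([*cell(1),.13],vel=.2)
z=insert(cell(1),TY+pi)
```

```text
pre t16.9 [0.6352 0.1947 0.0942] yaw 3.075 F [ 0.3  0.6 -0.9] w 0.0456 j6 0.36
down t17.7 [0.6348 0.1947 0.071 ] yaw 3.075 F [0.  0.9 4.2] w 0.0453 j6 0.36
hit True underside above floor 1.0 mm
```

It went down fully (0 mm after the offset). Release, then do orange; looking first with the wrist camera.

Run:
```python
from h import *
bot.command_gripper(.085);p=bot.get_obs()["position"]
bot.movel([p[0],p[1],.16],vel=.2)
pick((.5745,-.3387,.0007))
z=insert(cell(-1),TY)
```

```text
above t20.7 [ 0.5747 -0.3381  0.1495] yaw 0.002 F [-0.6 -1.4 -0.1] w 0.0848 j6 2.61
grip t21.9 [ 0.5751 -0.339   0.0652] yaw 0.001 F [-0.9 -0.1  5.5] w 0.0456 j6 2.61
lift t22.5 [ 0.574  -0.3384  0.1685] yaw 0.001 F [ 0.6 -0.1 -2. ] w 0.0454 j6 2.61
pre t27.5 [0.5554 0.2    0.0943] yaw -0.067 F [-0.5  0.2 -2. ] w 0.0456 j6 -2.73
down t28.0 [0.5555 0.2002 0.0791] yaw -0.067 F [-0.2 -0.3  4.4] w 0.0456 j6 -2.73
hit True underside above floor 9.1 mm
```

Same 8 mm stop, so it gets a half turn as well.

Run:
```python
from h import *
bot.movel([*cell(-1),.13],vel=.2)
z=insert(cell(-1),TY+pi)
```

```text
pre t31.6 [0.5554 0.2001 0.0943] yaw 3.075 F [-0.6  0.6 -1.5] w 0.0455 j6 0.41
down t32.3 [0.5552 0.2    0.0711] yaw 3.075 F [0.3 0.6 4.3] w 0.0455 j6 0.41
hit True underside above floor 1.1 mm
```

Seated. I release, back off and check from near.

Run:
```python
from h import *
bot.command_gripper(.085);p=bot.get_obs()["position"]
bot.movel([p[0],p[1],.17],vel=.2)
bot.move_to([.52,.2,.28],down(TY));st()
d=bot.read_camera("wrist");P=cloud(d);cv2.imwrite("pics/end.png",d["frame"])
hsv=cv2.cvtColor(d["frame"],cv2.COLOR_BGR2HSV)
for n,c in(("green",cell(1)),("orange",cell(-1))):
    s,iou,m=fitmod(d,n,np.array([*c,TY]),.006)
    q=P-np.array([*c,0]);x=q[...,0]*np.cos(TY)+q[...,1]*np.sin(TY);y=-q[...,0]*np.sin(TY)+q[...,1]*np.cos(TY)
    print(n,"off",np.round(s-[*c,TY],4),round(iou,3))
    for l,k in(("left",(y>.027)&(y<.04)),("right",(y<-.027)&(y>-.04))):
        b=k&(abs(x)<.02);print(" base top",l,round(float(np.median(P[b][:,2])),4),b.sum())
    b=(P[...,2]>.075)&(P[...,2]<.1)&(abs(x)<.03)&(abs(y)<.03)
    print(" rim z pct",np.round(np.percentile(P[b][:,2],[50,90,98]),4))
b=(abs(P[...,0]-TR[0])<.14)&(abs(P[...,1]-TR[1])<.09)&(abs(P[...,2]-.02)<.005)
t=bot.read_camera("top");cv2.imwrite("pics/top_end.png",t["frame"])
cv2.imwrite("pics/endc.png",np.hstack([d["frame"],cv2.resize(t["frame"],(240,180)) if 0 else d["frame"][:,:0]]))
```

```text
t36.1 [0.52   0.2    0.2798] yaw -0.067 F [-0.7 -0.4 -0.1] w 0.0852 j6 -2.71
green off [ 0.     -0.0011  0.0052] 0.499
 base top left 0.0186 422
 base top right 0.0187 409
 rim z pct [0.0792 0.0852 0.0859]
orange off [ 0.     -0.001  -0.0002] 0.764
 base top left 0.3322 1873
 base top right 0.3372 3554
 rim z pct [0.0841 0.0854 0.0861]
```

View pics/end.png

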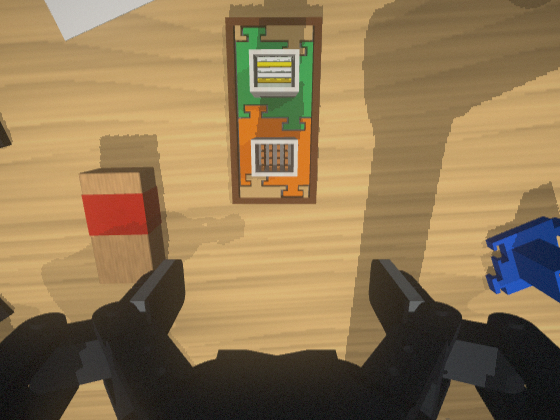

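View pics/top_end.png

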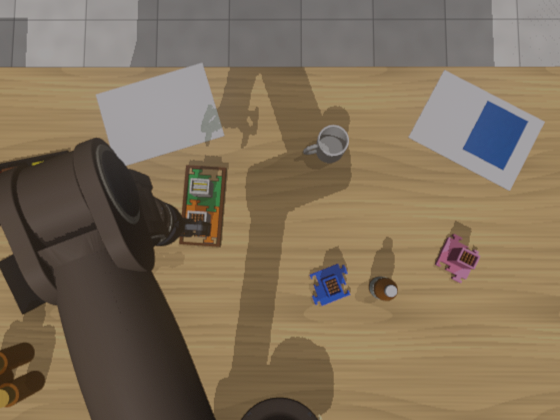

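The wrist view shows green at (275,75) and orange at (275,155), interlocked and level in the tray. The mug, bottle and box are where they were, and both cup rims measure 86 mm (6 + 80). I'm handing in.

```bash
python3 -c "
from cell import bot
bot.sign_off()"
```

```text
the job is handed in; nothing more can be done
```

Both modules are seated in the tray, green in the far place and orange in the near one, and I handed the job in at about 36 s. Each stopped about 8 mm up on its key at first, so I lifted each, gave it half a turn, and it then went down to the floor.

**Last checks:**
- **Height:** The highest cup-rim points measure about 86 mm above the table, which is the 6 mm floor plus the 80 mm module. The green base top reads 18.7 mm on both sides against an expected 20 mm. The tray rim read equally low in the earlier wrist view.
- **Position:** Both modules are within about 1 mm of their places. The jigsaw edges interlock in the picture.
- **Surroundings:** The mug and bottle look unmoved in the last top view. The arm hid the biscuit box there, but the wrist view shows it standing beside the tray. The gripper was open and clear.

**Checks that failed:** The height reading of the orange base was spoiled by the gripper showing in the depth data, so I relied on its rim height and on the depth felt when it went in. The colour overlap scores were only 0.50 for green and 0.76 for orange, because shading spoiled the colour masks. In the pick-up views, fits with similar scores followed the outlines closely.

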